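# Gauge the primer on a sloping art panel

### The job

Take the pen-shaped film gauge out of its stand and first zero it: hold it upright with its sprung tip pressed lightly, about half-way in, on the bare aluminium disc for about a second. Then press the tip just as lightly on the sloping painted panel inside the pencilled ring (not on the cross), with the gauge square to the panel's face, and finish holding it there, still in the gripper. Never press hard, and leave the two paint bottles and the jar where they stand.

Things in the scene. Friction and masses are not known exactly. Their poses are not given: they have to be found in the camera images.
- gauge_grip (a point): Centre of the film gauge's black housing, where to grip it: 26 x 26 mm square, 70 mm long (35 mm either way along z), with a 6 mm cap on top. x, y are normal to its flat sides; z runs along the gauge, away from the tip. Below it: steel nose 16 mm across, 38 mm long, then the sprung tip. About 0.14 kg. Starts upright in the stand, housing resting on the stand's top, turned any way
- gauge_point (a point): Very end of the gauge's sprung steel tip (round end, 10 mm across), on the gauge's axis, 89 mm below gauge_grip when the tip is fully out; it moves towards the housing as the tip is pressed in
- gauge_plunger (a joint): How far the tip is pressed in, m: 0 fully out, 0.012 fully in (stop). Spring: 1.2 N to start it moving, then 0.4 N per mm (3.6 N half-way in)
- stand: Grey plastic block 64 x 64 mm, 60 mm high, fixed, with a 21 mm upright through-hole in its middle in which the gauge's nose and tip hang; origin at the centre of its underside. Lift the gauge straight up by 60 mm or more to clear it. It is right of the panel in one of two places (near or far); the disc is in the other
- disc_top (a point): Middle of the upper face of the bare aluminium zero disc, 72 mm across and 12 mm thick, fixed level on the table
- panel: White primed panel with a few paint strokes, 240 mm up the slope, 300 mm across and 18 mm thick, fixed on a sloping wooden board. Origin at the middle of its painted face, about 95 mm above the table; x points up the slope, y across, z square out of the face. The face slopes 0.35 rad, low edge towards the robot
- ring_middle (a point): Middle of the thin pencilled ring (about 28 mm across inside) on the panel's face, 10 mm up the slope from the panel's middle line and 40 to 100 mm to one side of it. A pencilled x-shaped cross of the same size lies on the other side
- bottle_a: Paint bottle, 42 mm across and 115 mm high with a pointed cap, loose, right of and beyond the panel; origin at its underside; leave it alone
- bottle_b: Paint bottle of the same shape, loose, left of the panel; leave it alone
- gesso_jar: Low white jar, 60 mm across and 55 mm high, loose, farthest to the right; origin at its underside; leave it alone
- zero_disc: The bare aluminium zero disc itself (see disc_top), 12 mm thick; origin at the centre of its underside

How it is judged:
On the way:
1. the gripped gauge, upright within 0.14 rad, has its tip pressed 2 to 10.5 mm in on the zero disc for 0.5 s, clear of the stand (contact force between gauge and zero_disc above 0.8 N and angle between gauge_grip's own z axis and vertical below 0.14 rad and horizontal distance between gauge_point and disc_top below 0.034 m and value of joint gauge_plunger between 0.002 and 0.0105 m and contact force between the fingers and gauge above 2 N and contact force between gauge and stand below 0.1 N), for 0.5 s.
At the end, for the whole second after the job is handed in: The gauge is gripped, touches neither stand nor disc, its point is within 10 mm of the ring's middle, its axis is within 0.14 rad (8 degrees) of square to the panel's face, the tip is pressed 2 to 10.5 mm in and bears on the panel with 0.8 to 8 N, all through the last second (distance between gauge_point and ring_middle below 0.01 m and angle between the z axis of gauge_grip and the z axis of panel, either way round below 0.14 rad and contact force between gauge and panel between 0.8 and 8 N and contact force between gauge and zero_disc below 0.1 N and value of joint gauge_plunger between 0.002 and 0.0105 m and contact force between the fingers and gauge above 2 N and contact force between gauge and stand below 0.1 N); the arm keeps its last pose, push and grip.
It fails at once if the gauge is pressed harder than 15 N on the panel or the disc (contact force between gauge and panel above 15 N or contact force between gauge and zero_disc above 15 N).
It fails at once if a bottle or the jar is moved more than 20 mm (distance of any of bottle_a, bottle_b, gesso_jar from where it was at the start of the episode above 0.02 m).
It also fails if it takes over 48 s, if anything falls off the work surface, if the arm or the gripper's body presses on something with over 40 N, if the wrist force passes 120 N, or if a joint passes its speed limit or range.

### The arm

A 6-joint arm with a two-finger parallel gripper is mounted at the origin on the work surface. World frame = base frame: x ahead of the robot, y to its left, z up, the work surface at z = 0. Lengths are in m, angles in rad, forces in N, time in s.
With the tool pointing down it reaches from about 0.3 to 0.775 m from the base axis. Payload 14.6 kg.
Tool frame: the origin (TCP) lies at the very end of the fingers, on their centre line; the grasp point (between the pads) lies 19 mm behind it; z points along the fingers, y is the line along which they close (so a half turn about z gives the same grasp; the last joint's range is limited). The gripper opens to 94 mm and grips with 3 to 60 N. Pads are 16 mm wide; open, the fingers measure 119 mm over their backs; the gripper's body (75 mm by 177 mm) begins 78 mm behind the grasp point.
Start: joints at [-1.335, 0.3, 1.521, -0, 1.321, -0.067], TCP at [0.164, -0.525, 0.205] pointing down, gripper open.
Joint ranges: [-3.03, 3.03], [-0.79, 2.21], [0.23, 2.52], [-1.04, 4.18], [0, 3.07], [-2.55, 2.55]. Speed limits (rad/s): [2.22, 2.22, 2.57, 3.14, 3.14, 3.14].

### API

Orientations are given as a rotation vector (axis times angle).
In Python, from station import * gives the robot as it stands.
- The arm moves only by the tool step_arm, never from a script. Its argument "series" is a list of rows, each a list of 7 numbers: the turn, a rotation vector about the tool's x, y, z in degrees, then the shift along the tool's x, y, z in m, then the closure, from 0 (fully open) to 1 (shut). A call has 1 to 5 rows; each row shifts and turns the commanded pose from where the row before left it, along the tool's axes as they then stand; what a row does not reach is not made up. A row lasts 1/10 s, in which the tool goes at most 50 mm and 8.59 degrees, less where a joint would pass 70% of its speed; a pose out of reach is approached as far as the arm can. A call is refused whole if a number of a shift passes 0.05 or a number of a turn 8.59, either way. A call with a gripper value outside its range is refused whole. The fingers move at their own pace and stop on an object; "newtons" is the grip in N (left out, the last holds). Time passes only in rows, so rows that do not move let the fingers close. It gives the time, the measured TCP pose, the force, the opening and the grip force at its end, in the units of the state.
- observe(): the state, without advancing time (a new reading comes with each control period).
- camera(name): name is "scene" or "side" or "wrist"; returns the picture (400x640x3 uint8, red, green, blue); there is no depth.
- camera_model(name): a dict with "fx", "fy", "cx", "cy" (pixels), "dist_coeffs" ([k1, k2, p1, p2, k3] as OpenCV has them; the pictures are not rectified), "R" (3x3) and "t" (3): a world point X has camera coordinates R X + t. Camera axes: x right, y down, z forward; pixel columns grow to the right and rows downward; lengths in m; the calibration is good to about 2 mm. A picture is of the moment at which its call begins: read the wrist's pose just before it. camera_model takes no time and is no camera call; for the wrist camera it gives the pose at the moment of the call.
- close_job(): hands the job in; it is judged then, once.
Trained networks look in the newest picture that a camera, given by its name, has taken for a name from the list of things; names that differ only in an ending like _2 or _b are one class to them, and where a whole thing is asked for, a point or a joint stands for the part that bears it (a point fixed in the world has none). Each returns a list of dicts, best first, with "p" (0 to 1); they miss things now and then, are a little off and sometimes report something else, mostly with a low value. They report only what shows in the picture. A call takes as long as a camera call.
- boxes_of(query, camera): "position" ([row, column] as shares, 0 to 1, of the picture: columns of its width, rows of its height, amid what is visible of it).
- regions_of(query, camera): "region" (400x640 bool, what is visible of it) and "position" ([row, column] as shares, 0 to 1, of the picture: columns of its width, rows of its height, amid what is visible of it).
- tip_of(query, camera): "position" ([row, column] as shares, 0 to 1, of the picture: columns of its width, rows of its height: a listed point, or the origin of a listed thing).
The state is a dict: "clock": time; "joint_positions": joint angles; "qvel": joint speeds; "joint_torque": joint torques, N m; "tcp_pos": TCP position; "ee_rot": TCP orientation; "ft_force": force on the tool from outside, world axes, zero at the start; "ft_torque": the same for the moment, N m; "opening": finger opening in m; "grasp_force": force on a finger pad.
Only numpy, scipy, OpenCV 4.12 (cv2) and the standard library are available. Lean on these libraries where they do the work, as an engineer would, in place of code of your own. Each camera call takes 0.05 s, during which the arm holds its last target. There are 200 camera calls.

## Working session

There is one attempt and no reset: what is moved stays moved. The work goes in short steps, Python scripts to look and compute and a tool call to move; the robot and the scene stay as the last step left them, time stands still between calls to the robot, and variables do not carry over. Pictures are saved under pics/ and viewed, at most 10 in all, crops included, and the job is handed in when it is done.

Besides the shell and the picture viewer there is one more tool, called after "Call:" as name(argument=value, ...), one argument or row to a line, values as JSON. step_arm: Moves the arm, as the interface text tells. Its arguments: {"type":"object","properties":{"series":{"type":"array","items":{"type":"array","items":{"type":"number"}}},"newtons":{"type":"number"}},"required":["series"]}

```bash
mkdir -p pics
cat > h.py <<'E'
from station import *
import numpy as np, cv2
from scipy.spatial.transform import Rotation as Ro
def K(m): return np.array([[m["fx"],0,m["cx"]],[0,m["fy"],m["cy"]],[0,0,1.]]),np.array(m["dist_coeffs"],float)
def ray(m,pos):
    k,d=K(m); u=cv2.undistortPoints(np.array([[[pos[1]*640,pos[0]*400]]],float),k,d)[0,0]
    R=np.array(m["R"]);t=np.array(m["t"]); v=R.T@np.array([u[0],u[1],1]); return -R.T@t, v/np.linalg.norm(v)
def onz(m,pos,z):
    o,v=ray(m,pos); return o+v*(z-o[2])/v[2]
def tri(rs):
    A=np.zeros((3,3));b=np.zeros(3)
    for o,v in rs: P=np.eye(3)-np.outer(v,v);A+=P;b+=P@o
    X=np.linalg.solve(A,b); return X,[float(np.linalg.norm((np.eye(3)-np.outer(v,v))@(X-o))) for o,v in rs]
def proj(m,X):
    k,d=K(m);return cv2.projectPoints(np.array(X,float).reshape(-1,1,3),cv2.Rodrigues(np.array(m["R"]))[0],np.array(m["t"],float),k,d)[0][:,0]
def save(n,im): cv2.imwrite(n,cv2.cvtColor(im,cv2.COLOR_RGB2BGR))
E
cat > a.py <<'E'
from h import *
np.set_printoptions(precision=4,suppress=True)
ims=[camera(c) for c in("scene","side")]
save("pics/1.png",cv2.resize(np.vstack(ims),(800,1000))[:500]);save("pics/2.png",cv2.resize(ims[1],(800,500)))
for q in("gauge_grip","disc_top","ring_middle","panel","stand","bottle_a","gesso_jar"):
    rs=[]
    for c in("scene","side"):
        r=tip_of(q,c)
        for x in r[:2]: print(q,c,round(x["p"],2),np.array(x["position"])*[400,640])
        if r: rs.append(ray(camera_model(c),r[0]["position"]))
    if len(rs)==2: print("   ",tri(rs))
s=observe();print(s["clock"],s["tcp_pos"],s["ee_rot"],s["opening"],s["ft_force"])
m=camera_model("wrist");print(-np.array(m["R"]).T@m["t"],m["R"])
E
python3 a.py
```

```text
gauge_grip scene 0.79 [208.6   205.184]
gauge_grip side 0.55 [284.12  300.608]
    (array([ 0.4712, -0.2809,  0.0951]), [0.006231281438196591, 0.006231281438196506])
disc_top scene 0.76 [263.6   244.416]
disc_top side 0.62 [280.8   373.312]
    (array([ 0.6374, -0.2369,  0.0076]), [0.004106636154705268, 0.004106636154705171])
ring_middle side 0.31 [251.92  428.416]
panel scene 0.59 [189.4   350.528]
panel side 0.8 [150.    312.704]
    (array([0.5981, 0.1255, 0.1092]), [0.0031116601629186977, 0.0031116601629185294])
stand scene 0.59 [234.4   208.896]
stand side 0.69 [317.2   300.416]
    (array([ 0.4685, -0.2851, -0.0028]), [0.0023503904477132813, 0.002350390447713284])
bottle_a scene 0.84 [174.68  403.968]
bottle_a scene 0.64 [298.    282.496]
bottle_a side 0.92 [254.2 430.4]
bottle_a side 0.71 [137.32  259.776]
    (array([ 0.7986, -0.0281,  0.1434]), [0.21860418290887101, 0.21860418290887096])
gesso_jar scene 0.63 [256.   166.08]
gesso_jar side 0.58 [366.4   329.728]
gesso_jar side 0.52 [254.  428.8]
    (array([ 0.4963, -0.415 ,  0.0013]), [0.0006367730133958813, 0.0006367730133960456])
0.8 [ 0.164  -0.525   0.2055] [ 3.1057  0.4738 -0.    ] 0.09388353913527771 [-1.3132 -0.217  -0.7069]
[ 0.2303 -0.5034  0.385 ] [[ 0.2973 -0.9548  0.0002]
 [-0.9264 -0.2884  0.2421]
 [-0.2311 -0.0721 -0.9703]]
```

View pics/1.png

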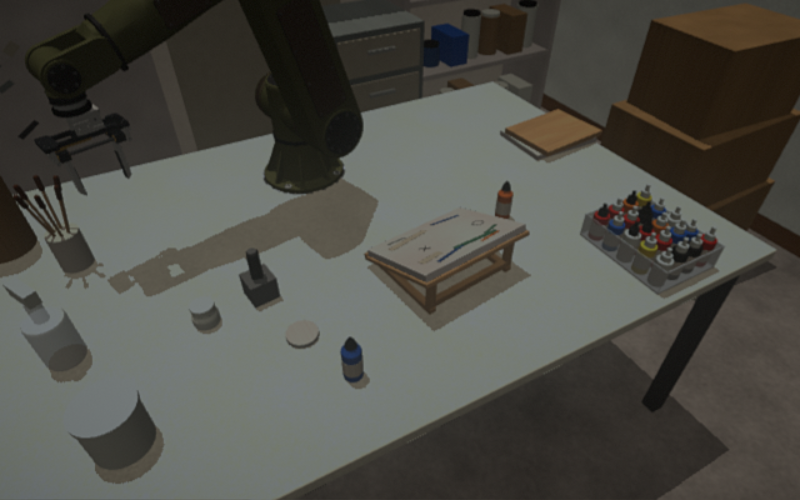

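View pics/2.png

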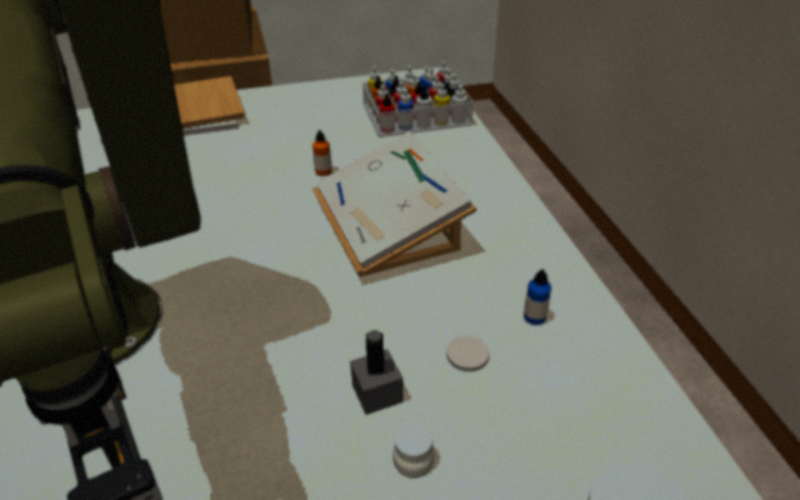

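The scene view shows the gauge in its stand at (255,280) with the disc beyond it at (302,333). The ring is at (477,223) and the cross at (425,247). In the side view the ring is at (376,165) and the cross at (404,205), so the ring is on the left half. I'll move over the gauge.

Call:
step_arm(
  series=[
    [0,0,0,0.045,-0.0175,-0.006,0],
    [0,0,0,0.045,-0.0175,-0.006,0],
    [0,0,0,0.045,-0.0175,-0.006,0],
    [0,0,0,0.045,-0.0175,-0.006,0],
    [0,0,0,0.045,-0.0175,-0.006,0],
  ],
  newtons=25,
)

```text
clock: 1.3
tcp_pos: [0.3539, -0.3729, 0.2359]
ee_rot: [3.105, 0.473, 0.0]
ft_force: [-0.4, -0.6, 0.3]
opening: 0.0938
grasp_force: 0.0
```

Call:
step_arm(
  series=[
    [0,0,0,0.045,-0.0175,-0.006,0],
    [0,0,0,0.045,-0.0175,-0.006,0],
    [0,0,0,0,0,0,0],
    [0,0,0,0,0,0,0],
  ],
)

```text
clock: 1.7
tcp_pos: [0.4285, -0.3136, 0.2473]
ee_rot: [-3.105, -0.477, 0.0]
ft_force: [-0.8, -0.6, 0.1]
opening: 0.0938
grasp_force: 0.0
```

```bash
cat > b.py <<'E'
from h import *
np.set_printoptions(precision=4,suppress=True)
S=camera_model("scene");D=camera_model("side")
n=lambda c,r:[r/500,c/800]
print("ring",tri([ray(S,n(477,223)),ray(D,n(376,165))]))
print("cross",tri([ray(S,n(425,247)),ray(D,n(404,205))]))
s=observe();m=camera_model("wrist");im=camera("wrist");save("pics/3.png",im)
print(s["clock"],s["tcp_pos"],Ro.from_rotvec(s["ee_rot"]).as_matrix())
for q,z in(("gauge_grip",.095),("stand",0),("disc_top",.012)):
    for x in tip_of(q,"wrist")[:1]: print(q,x["p"],np.array(x["position"])*[400,640],onz(m,x["position"],z))
E
python3 b.py
```

```text
ring (array([0.5909, 0.2411, 0.0991]), [0.0003178979527590457, 0.0003178979527590198])
cross (array([0.6113, 0.08  , 0.0996]), [0.0018074556032230973, 0.0018074556032230188])
1.7 [ 0.4285 -0.3136  0.2473] [[ 0.9539  0.3001 -0.0002]
 [ 0.3001 -0.9539 -0.    ]
 [-0.0002 -0.     -1.    ]]
gauge_grip 0.85 [148.6   307.072] [ 0.4697 -0.2794  0.095 ]
stand 0.64 [144.52  312.704] [ 0.4706 -0.2821  0.    ]
disc_top 0.89 [ 10.68  321.408] [ 0.6398 -0.2429  0.012 ]
```

View pics/3.png

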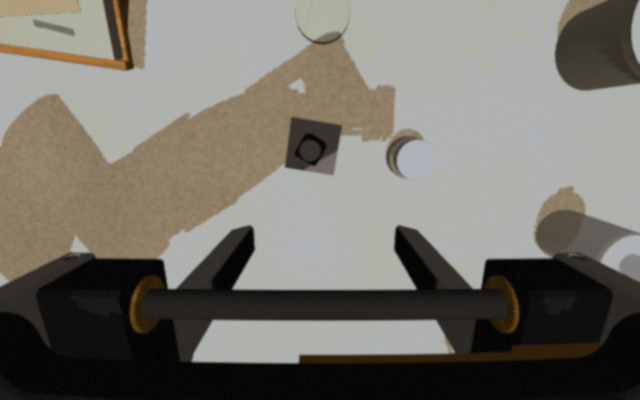

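The wrist view shows the stand at (313,146) with the dark housing at (310,149), visibly turned relative to it. The jar is at (410,158) and the disc at (322,12). I'll get the housing's turn from a crop.

Run:
```python
from h import *
im=camera("wrist");c=im[110:185,265:360]
c=np.clip((c.astype(float))*2.5,0,255).astype(np.uint8)
save("pics/4.png",cv2.resize(c,(760,600),interpolation=cv2.INTER_CUBIC))
r=regions_of("gauge_grip","wrist")
if r:
    g=r[0]["region"].astype(np.uint8);print(r[0]["p"],g.sum())
    p=cv2.findNonZero(g);print(cv2.minAreaRect(p))
```

```text
0.92 637
((309.8529052734375, 146.91175842285156), (25.72478675842285, 26.06778335571289), 30.963756561279297)
```

View pics/4.png

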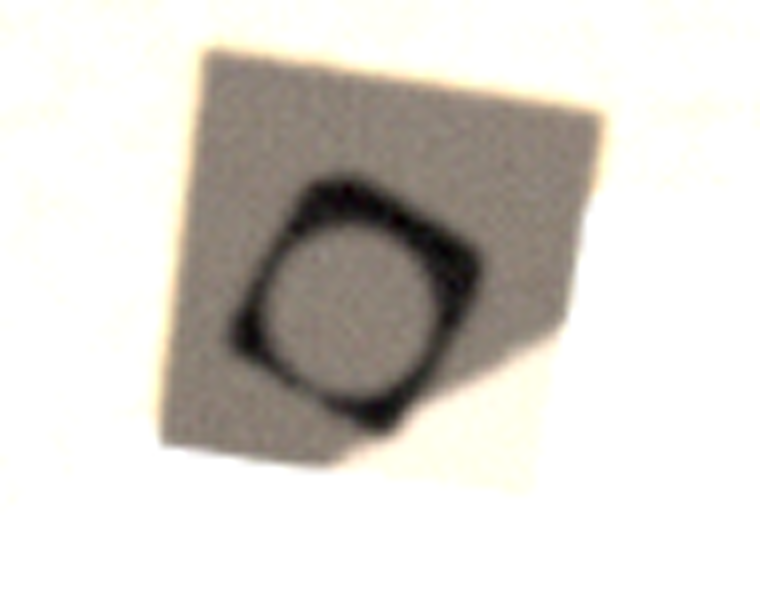

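Run:
```python
from h import *
m=camera_model("wrist");s=observe();R=Ro.from_rotvec(s["ee_rot"]).as_matrix()
c=onz(m,[(110+305/8)/400,(265+350/8)/640],.136);print(c)
for p in (c,np.array([.4697,-.2794,.095])):
    print(R.T@(p-s["tcp_pos"]))
print(s["joint_positions"])
```

```text
[ 0.47273342 -0.28383749  0.136     ]
[ 0.05246821 -0.01616477  0.11139923]
[ 0.05089219 -0.02129835  0.1523999 ]
[-7.03840315e-01  2.27405207e-01  1.51436083e+00 -4.05509430e-05
  1.39996795e+00  5.65782359e-01]
```

Call:
step_arm(
  series=[
    [0,0,0,0.026,-0.009,0,0],
    [0,0,0,0.026,-0.0085,0,0],
    [0,0,7.8,0,0,0.015,0],
    [0,0,7.8,0,0,0.015,0],
    [0,0,7.8,0,0,0.015,0],
  ],
)

```text
clock: 2.5
tcp_pos: [0.4723, -0.2823, 0.2018]
ee_rot: [3.137, -0.176, -0.0]
ft_force: [-0.2, 0.4, -0.3]
opening: 0.094
grasp_force: 0.0
```

Call:
step_arm(
  series=[
    [0,0,7.6,0,0,0.015,0],
    [0,0,0,0,0,0,0],
    [0,0,0,0,0,0,0],
  ],
)

```text
clock: 2.8
tcp_pos: [0.4724, -0.2823, 0.1879]
ee_rot: [3.12, -0.368, 0.0]
ft_force: [0.2, -0.3, 0.7]
opening: 0.0941
grasp_force: 0.0
```

Run:
```python
from h import *
m=camera_model("wrist");s=observe();R=Ro.from_rotvec(s["ee_rot"]).as_matrix();im=camera("wrist")
print(s["clock"],s["tcp_pos"],R)
save("pics/5.png",np.clip(im*1.8,0,255).astype(np.uint8))
r=regions_of("gauge_grip","wrist")
g=r[0]["region"].astype(np.uint8);print(r[0]["p"],cv2.minAreaRect(cv2.findNonZero(g)))
x=tip_of("gauge_grip","wrist")[0];print(x["position"],R.T@(onz(m,x["position"],.095)-s["tcp_pos"]))
```

```text
2.8 [ 0.47238947 -0.28234703  0.18790455] [[ 9.72514905e-01 -2.32840609e-01  1.00030427e-04]
 [-2.32840603e-01 -9.72514909e-01 -7.17935453e-05]
 [ 1.13997535e-04  4.65291479e-05 -9.99999992e-01]]
0.71 ((326.5, 206.0), (42.0, 29.0), 90.0)
[0.5032, 0.5067] [ 0.00161898 -0.00038729  0.09290471]
```

View pics/5.png

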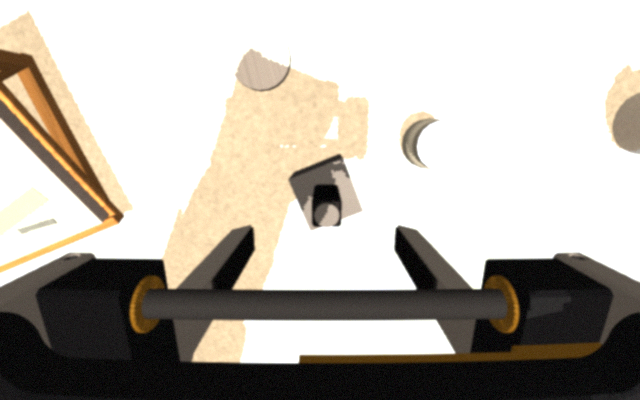

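The housing now lies square between the fingers, at (326,206). I'll descend and grip.

Call:
step_arm(
  series=[
    [0,0,0,0.001,0,0.035,0],
    [0,0,0,0,0,0.035,0],
    [0,0,0,0,0,0.025,0],
    [0,0,0,0,0,0.0165,0],
    [0,0,0,0,0,0,0],
  ],
)

```text
clock: 3.45
tcp_pos: [0.4728, -0.2817, 0.0744]
ee_rot: [-3.118, 0.371, 0.004]
ft_force: [1.1, 0.4, 0.7]
opening: 0.094
grasp_force: 0.0
```

Call:
step_arm(
  series=[
    [0,0,0,0,0,0,0.9],
    [0,0,0,0,0,0,0.9],
    [0,0,0,0,0,0,0.9],
    [0,0,0,0,0,0,0.9],
    [0,0,0,0,0,0,0.9],
  ],
  newtons=25,
)

```text
clock: 3.95
tcp_pos: [0.4737, -0.2822, 0.0764]
ee_rot: [3.119, -0.373, 0.001]
ft_force: [1.0, -0.4, -1.1]
opening: 0.0573
grasp_force: 0.0
```

Call:
step_arm(
  series=[
    [0,0,0,0,0,0,0.9],
    [0,0,0,0,0,0,0.9],
    [0,0,0,0,0,0,0.9],
  ],
)

```text
clock: 4.25
tcp_pos: [0.4735, -0.2821, 0.0759]
ee_rot: [-3.119, 0.373, 0.0]
ft_force: [-0.7, 0.1, -0.7]
opening: 0.0331
grasp_force: 0.0
```

Call:
step_arm(
  series=[
    [0,0,0,0,0,0,0.9],
    [0,0,0,0,0,0,0.9],
    [0,0,0,0,0,0,0.9],
    [0,0,0,0,0,0,0.9],
    [0,0,0,0,0,0,0.9],
  ],
)

```text
clock: 4.75
tcp_pos: [0.4735, -0.2821, 0.0759]
ee_rot: [-3.119, 0.373, 0.0]
ft_force: [-0.2, 0.4, 0.1]
opening: 0.026
grasp_force: 25.0
```

Call:
step_arm(
  series=[
    [0,0,0,0,0,-0.02,0.9],
    [0,0,0,0,0,-0.03,0.9],
    [0,0,0,0,0,-0.03,0.9],
    [0,0,0,0,0,-0.02,0.9],
    [0,0,0,0,0,0,0.9],
  ],
)

```text
clock: 5.25
tcp_pos: [0.4744, -0.2826, 0.1784]
ee_rot: [3.117, -0.373, 0.006]
ft_force: [0.1, -0.0, -1.8]
opening: 0.0257
grasp_force: 25.0
```

Run:
```python
from h import *
np.set_printoptions(precision=4,suppress=True)
s=observe();R=Ro.from_rotvec(s["ee_rot"]).as_matrix();print(s["clock"],s["tcp_pos"],s["grasp_force"],s["ft_force"],s["opening"])
m={}
for c in("scene","side","wrist"): m[c]=camera_model(c);camera(c)
for q in("gauge_grip","gauge_point","disc_top"):
    rs=[]
    for c in m:
        for x in tip_of(q,c)[:1]:
            if x["p"]>.3: rs.append(ray(m[c],x["position"])); print(q,c,x["p"],np.array(x["position"])*[400,640])
            if q=="disc_top": print(onz(m[c],x["position"],.012))
    if len(rs)>1: X,e=tri(rs);print(X,e,"tool",R.T@(X-s["tcp_pos"]))
```

```text
5.25 [ 0.4744 -0.2826  0.1784] 24.999160766601562 [ 0.0707 -0.0362 -1.7819] 0.025710187554423287
gauge_grip scene 0.82 [180.48 193.6 ]
gauge_grip side 0.52 [242.72  298.176]
gauge_grip wrist 0.97 [249.4   323.776]
[ 0.4734 -0.2858  0.2025] [0.004036370737718852, 0.0020076848912294713, 0.004933395935940599] tool [-0.0001  0.0034 -0.0241]
gauge_point scene 0.54 [173.8   401.728]
disc_top scene 0.89 [261.8   241.024]
[ 0.6273 -0.2401  0.012 ]
disc_top side 0.98 [281.88  373.888]
[ 0.6369 -0.2488  0.012 ]
disc_top wrist 0.68 [ 55.52  254.976]
[ 0.638  -0.2425  0.012 ]
[ 0.6356 -0.2446  0.0158] [0.0048883975388086896, 0.005762348625045077, 0.001889461567778713] tool [ 0.147  -0.0752  0.1631]
```

Call:
step_arm(
  series=[
    [0,0,0,0.0374,-0.0194,0,0.9],
    [0,0,0,0.0374,-0.0194,0,0.9],
    [0,0,0,0.0374,-0.0194,0,0.9],
    [0,0,0,0.0374,-0.0194,0,0.9],
    [0,0,0,0,0,0.03,0.9],
  ],
)

```text
clock: 6.35
tcp_pos: [0.6425, -0.2409, 0.1491]
ee_rot: [3.118, -0.369, 0.013]
ft_force: [-0.2, -0.9, -1.9]
opening: 0.0256
grasp_force: 25.0
```

Call:
step_arm(
  series=[
    [0,0,0,0,0,0.03,0.9],
    [0,0,0,0,0,0.02,0.9],
    [0,0,0,0,0,0,0.9],
    [0,0,0,0,0,0,0.9],
  ],
)

```text
clock: 6.75
tcp_pos: [0.6374, -0.2422, 0.0966]
ee_rot: [3.119, -0.373, 0.001]
ft_force: [-0.0, -0.0, -1.5]
opening: 0.0257
grasp_force: 25.0
```

Run:
```python
from h import *
np.set_printoptions(precision=4,suppress=True)
s=observe();R=Ro.from_rotvec(s["ee_rot"]).as_matrix();print(s["clock"],s["tcp_pos"],s["grasp_force"],s["ft_force"],s["opening"],R[:,2])
m={}
ims=[]
for c in("scene","side","wrist"): m[c]=camera_model(c);ims.append(camera(c))
a=[]
tip=s["tcp_pos"]+R[:,2]*.07
for i,c in enumerate(m):
    u,v=proj(m[c],tip)[0].astype(int); print(c,u,v)
    u=min(max(u,50),590);v=min(max(v,50),350)
    a.append(cv2.resize(np.clip(ims[i][v-50:v+50,u-50:u+50]*1.8,0,255).astype(np.uint8),(266,266)))
    for x in tip_of("disc_top",c)[:1]: print(x["p"],onz(m[c],x["position"],.012))
save("pics/6.png",np.hstack(a))
```

```text
6.75 [ 0.6374 -0.2422  0.0966] 24.99910980463028 [-0.0027 -0.0385 -1.5425] 0.02570027219558609 [ 0.0003 -0.0002 -1.    ]
scene 240 260
0.68 [ 0.6289 -0.2422  0.012 ]
side 373 274
0.87 [ 0.6422 -0.2438  0.012 ]
wrist 324 209
0.79 [ 0.6392 -0.2428  0.012 ]
```

View pics/6.png

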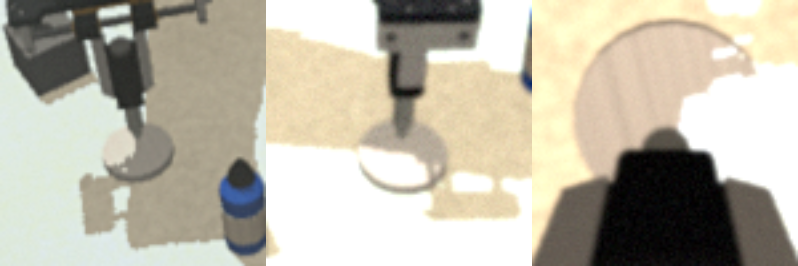

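All three crops show the upright gauge hanging just above the middle of the disc, near the projected tip positions of (240,260) in the scene view and (373,274) in the side view. I'll press down gently.

Call:
step_arm(
  series=[
    [0,0,0,0,0,0.007,0.9],
    [0,0,0,0,0,0.005,0.9],
    [0,0,0,0,0,0.003,0.9],
    [0,0,0,0,0,0.003,0.9],
    [0,0,0,0,0,0,0.9],
  ],
)

```text
clock: 7.55
tcp_pos: [0.6371, -0.242, 0.0776]
ee_rot: [-3.119, 0.373, 0.001]
ft_force: [-1.8, 1.0, 0.9]
opening: 0.0257
grasp_force: 25.0
```

Call:
step_arm(
  series=[
    [0,0,0,0,0,0.002,0.9],
    [0,0,0,0,0,0,0.9],
    [0,0,0,0,0,0,0.9],
    [0,0,0,0,0,0,0.9],
    [0,0,0,0,0,0,0.9],
  ],
)

```text
clock: 8.05
tcp_pos: [0.6373, -0.2421, 0.0761]
ee_rot: [3.119, -0.373, 0.0]
ft_force: [-0.9, 0.0, 1.9]
opening: 0.0258
grasp_force: 25.0
```

Call:
step_arm(
  series=[
    [0,0,0,0,0,0,0.9],
    [0,0,0,0,0,0,0.9],
    [0,0,0,0,0,0,0.9],
    [0,0,0,0,0,0,0.9],
    [0,0,0,0,0,0,0.9],
  ],
)

```text
clock: 8.55
tcp_pos: [0.6373, -0.2421, 0.076]
ee_rot: [3.119, -0.373, 0.0]
ft_force: [-0.1, 0.3, 2.1]
opening: 0.0256
grasp_force: 25.0
```

Run:
```python
from h import *
np.set_printoptions(precision=4,suppress=True)
s=observe();print(s["clock"],s["tcp_pos"],s["ft_force"],s["grasp_force"])
# ring view for panel pose while here
for q in("ring_middle","panel"):
    for c in("scene","side"):
        camera(c)
        for x in tip_of(q,c)[:2]: print(q,c,x["p"],np.array(x["position"])*[400,640])
        r=regions_of(q,c)
        if q=="panel" and r:
            g=r[0]["region"].astype(np.uint8)
            cs,_=cv2.findContours(g,0,2);k=max(cs,key=cv2.contourArea)
            a=cv2.approxPolyDP(cv2.convexHull(k),6,True);print(a[:,0].tolist())
```

```text
8.55 [ 0.6373 -0.2421  0.076 ] [-0.0522  0.3013  2.0625] 24.999738335609436
ring_middle scene 0.65 [255.28 169.92]
ring_middle side 0.62 [254.48  428.992]
panel scene 0.92 [187.52  356.096]
[[420, 180], [342, 225], [294, 202], [366, 165]]
panel side 0.61 [153.8   312.576]
```

The zeroing held for about 1 s at roughly 3.6 N. I'll lift off and go to the ring side of the panel.

Call:
step_arm(
  series=[
    [0,0,0,0,0,-0.03,0.9],
    [0,0,0,0,0,-0.045,0.9],
    [0,0,0,0,0,-0.045,0.9],
    [0,0,0,0,0,-0.045,0.9],
    [0,0,0,0,0,-0.04,0.9],
  ],
)

```text
clock: 9.65
tcp_pos: [0.637, -0.2419, 0.283]
ee_rot: [3.119, -0.373, 0.001]
ft_force: [0.7, 0.2, -1.8]
opening: 0.0259
grasp_force: 25.0
```

Call:
step_arm(
  series=[
    [0,0,0,-0.0208,-0.0405,0,0.9],
    [0,0,0,-0.0208,-0.0405,0,0.9],
    [0,0,0,-0.0208,-0.0405,0,0.9],
    [0,0,0,-0.0208,-0.0405,0,0.9],
    [0,0,0,-0.0208,-0.0405,0,0.9],
  ],
)

```text
clock: 10.15
tcp_pos: [0.583, -0.0191, 0.2805]
ee_rot: [3.119, -0.374, -0.001]
ft_force: [0.3, 0.6, -1.3]
opening: 0.0262
grasp_force: 25.0
```

Call:
step_arm(
  series=[
    [0,0,0,-0.0208,-0.0405,0,0.9],
    [0,0,0,-0.0208,-0.0405,0,0.9],
    [0,0,0,-0.0208,-0.0405,0,0.9],
    [0,0,0,-0.0208,-0.0405,0,0.9],
    [0,0,0,-0.0208,-0.0405,0,0.9],
  ],
)

```text
clock: 10.65
tcp_pos: [0.5298, 0.2023, 0.2806]
ee_rot: [3.119, -0.373, -0.001]
ft_force: [0.4, 0.3, -1.5]
opening: 0.0258
grasp_force: 25.0
```

Call:
step_arm(
  series=[
    [0,0,-7,0,0,0,0.9],
    [0,0,-7,0,0,0,0.9],
    [0,0,-7,0,0,0,0.9],
    [0,0,0,0,0,0,0.9],
    [0,0,0,0,0,0,0.9],
  ],
)

```text
clock: 11.15
tcp_pos: [0.5306, 0.2005, 0.2807]
ee_rot: [3.135, 0.196, -0.001]
ft_force: [1.0, 0.2, -1.8]
opening: 0.026
grasp_force: 25.0
```

Run:
```python
from h import *
np.set_printoptions(precision=4,suppress=True)
s=observe();R=Ro.from_rotvec(s["ee_rot"]).as_matrix();print(s["clock"],s["tcp_pos"],s["joint_positions"],R)
m=camera_model("wrist");im=camera("wrist");save("pics/7.png",cv2.resize(im,(800,500)))
for x in tip_of("ring_middle","wrist")[:2]: print(x["p"],np.array(x["position"])*500,onz(m,x["position"],.099))
print(proj(m,[[.5909,.2411,.0991],[.6113,.08,.0996]])*1.25)
r=regions_of("panel","wrist")
if r:
    cs,_=cv2.findContours(r[0]["region"].astype(np.uint8),0,2);k=max(cs,key=cv2.contourArea)
    print(cv2.approxPolyDP(cv2.convexHull(k),5,True)[:,0].tolist())
```

```text
11.15 [0.5306 0.2005 0.2807] [0.2968 0.2948 1.3543 0.     1.493  1.743 ] [[ 0.9922  0.1243 -0.0006]
 [ 0.1243 -0.9922 -0.0002]
 [-0.0006  0.0001 -1.    ]]
0.46 [172.4 233.2] [0.5867 0.2401 0.099 ]
[[372.5849 167.9527]
 [536.5714 168.0043]]
[[523, 37], [465, 218], [268, 218], [242, 37]]
```

View pics/7.png

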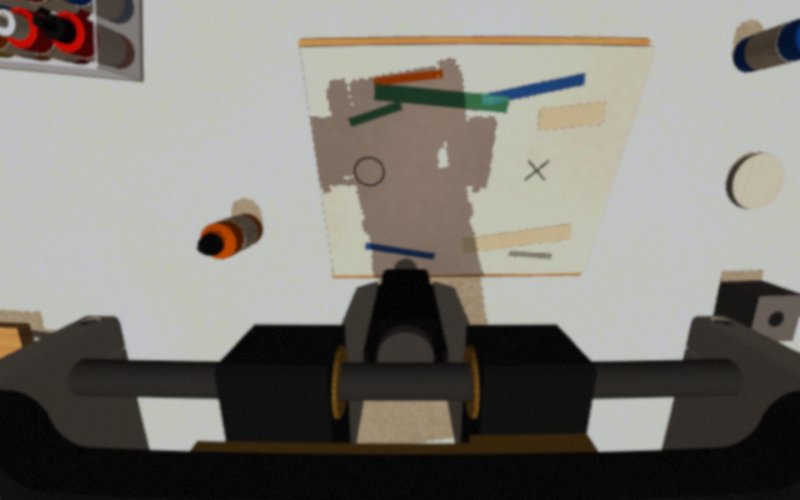

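The ring shows clearly at (369,171) in the resized picture and the cross at (537,170). The panel's edges lie square to the tool, with the top edge from (302,46) to (649,46) and the bottom edge from (333,277) to (580,274). I'll fit the panel pose.

Run:
```python
from h import *
from scipy.optimize import least_squares
np.set_printoptions(precision=4,suppress=True)
W=camera_model("wrist");S=camera_model("scene");D=camera_model("side");s=observe();T=Ro.from_rotvec(s["ee_rot"]).as_matrix()
def P(p): return Ro.from_euler("zy",[p[3],-.35]).as_matrix(),np.array(p[:3])
loc=lambda p:np.array([[.12,.15,0],[.12,-.15,0],[-.12,-.15,0],[-.12,.15,0],[.01,p[4],0],[.01,p[5],0]])
ow=np.array([[302,46],[649,46],[580,274],[333,277],[369,171],[537,170]])*.8
osd=np.array([[477,223],[425,247]])*.8; od=np.array([[376,165],[404,205]])*.8
def f(p):
    R,c=P(p);X=c+loc(p)@R.T
    return np.r_[(proj(W,X)-ow).ravel(),(proj(S,X[4:])-osd).ravel(),(proj(D,X[4:])-od).ravel(),(p[2]-.095)/.002]
r=least_squares(f,[.6,.15,.095,.12,.08,-.08],loss="soft_l1",x_scale=.01);p=r.x;print(p,f(p).round(1))
R,c=P(p);ring=c+R@[.01,p[4],0];print("ring",ring,"normal",R[:,2])
tz=-R[:,2]
for g in(.03,-.006):
    t=ring+R[:,2]*(.07+g);print("tcp target",g,t,"from tool",T.T@(t-s["tcp_pos"]))
# target orientation: tool x along panel x, y = -panel y, z=-panel z
Rt=np.c_[R[:,0],-R[:,1],-R[:,2]];print("turn deg",np.degrees(Ro.from_matrix(T.T@Rt).as_rotvec()))
```

```text
[ 0.5913  0.1499  0.0924  0.1331  0.095  -0.0727] [-4.5  1.3  3.  -0.1  1.1  0.7 -1.  -4.2 -0.  -1.2 -0.1  0.1  0.5  1.3
 -0.8  0.5 -1.   1.6 -0.9 -0.2 -1.3]
ring [0.5888 0.2453 0.0915] normal [-0.3429  0.      0.9394]
tcp target 0.03 [0.5545 0.2453 0.1854] from tool [ 0.0293 -0.0415  0.0954]
tcp target -0.006 [0.5668 0.2453 0.1516] from tool [ 0.0415 -0.0399  0.1292]
turn deg [-2.5875 19.8963 -0.4118]
```

```bash
cat > fit.py <<'E'
from h import *
from scipy.optimize import least_squares
np.set_printoptions(precision=4,suppress=True)
W=camera_model("wrist");S=camera_model("scene");D=camera_model("side");s=observe();T=Ro.from_rotvec(s["ee_rot"]).as_matrix()
def P(p): return Ro.from_euler("ZY",[p[3],-.35]).as_matrix(),np.array(p[:3])
loc=lambda p:np.array([[.12,.15,0],[.12,-.15,0],[-.12,-.15,0],[-.12,.15,0],[.01,p[4],0],[.01,p[5],0]])
ow=np.array([[302,46],[649,46],[580,274],[333,277],[369,171],[537,170]])*.8
osd=np.array([[477,223],[425,247]])*.8; od=np.array([[376,165],[404,205]])*.8
def f(p):
    R,c=P(p);X=c+loc(p)@R.T
    return np.r_[(proj(W,X)-ow).ravel(),(proj(S,X[4:])-osd).ravel(),(proj(D,X[4:])-od).ravel(),(p[2]-.095)/.002]
r=least_squares(f,[.6,.15,.095,.12,.08,-.08],loss="soft_l1",x_scale=.01);p=r.x;print(p,f(p).round(1))
R,c=P(p);ring=c+R@[.01,p[4],0];print("ring",ring,"normal",R[:,2])
for g in(.03,-.006):
    t=ring+R[:,2]*(.07+g);print("tcp target",g,t,"from tool",T.T@(t-s["tcp_pos"]))
Rt=np.c_[R[:,0],-R[:,1],-R[:,2]];print("turn deg",np.degrees(Ro.from_matrix(T.T@Rt).as_rotvec()))
E
python3 fit.py
```

```text
[ 0.5914  0.1469  0.094   0.1337  0.097  -0.0699] [-3.4  0.4  3.6  0.6  0.9 -1.1 -0.8 -1.7  0.2 -0.1 -0.3 -0.2  0.2 -0.3
 -0.8  1.  -1.4 -0.  -0.7  0.4 -0.5]
ring [0.5877 0.2443 0.0974] normal [-0.3398 -0.0457  0.9394]
tcp target 0.03 [0.5538 0.2397 0.1913] from tool [ 0.0278 -0.036   0.0895]
tcp target -0.006 [0.566  0.2414 0.1575] from tool [ 0.0402 -0.0361  0.1233]
turn deg [ 0.0801 20.064  -0.4431]
```

Call:
step_arm(
  series=[
    [0,0,0,0.014,-0.018,0.02,0.9],
    [0,0,0,0.014,-0.018,0.02,0.9],
    [0,6.7,0,0,0,0.02,0.9],
    [0,6.7,0,0,0,0,0.9],
    [0,6.6,0,0,0,0,0.9],
  ],
)

```text
clock: 11.8
tcp_pos: [0.5537, 0.24, 0.2203]
ee_rot: [-3.064, -0.195, -0.546]
ft_force: [1.4, -0.0, -1.7]
opening: 0.0258
grasp_force: 25.0
```

Call:
step_arm(
  series=[
    [0,0,0,0,0,0,0.9],
    [0,0,0,0,0,0,0.9],
  ],
)

```text
clock: 12.0
tcp_pos: [0.5537, 0.2399, 0.2215]
ee_rot: [-3.066, -0.196, -0.538]
ft_force: [0.4, 0.7, -1.4]
opening: 0.026
grasp_force: 25.0
```

```bash
cat > g.py <<'E'
from h import *
import sys
np.set_printoptions(precision=4,suppress=True)
ring=np.array([.5877,.2443,.0974]);Rp=Ro.from_euler("ZY",[.1337-.005,-.35]).as_matrix();n=Rp[:,2]
s=observe();T=Ro.from_rotvec(s["ee_rot"]).as_matrix()
print(s["clock"],s["tcp_pos"],s["ft_force"],"axis err deg",np.degrees(np.arccos(-T[:,2]@n)))
print("turn",np.degrees(Ro.from_matrix(T.T@np.c_[Rp[:,0],-Rp[:,1],-n]).as_rotvec()))
tip=s["tcp_pos"]+.07*T[:,2];e=Rp.T@(tip-ring);print("tip rel ring (panel axes)",e,"tool",T.T@(ring-tip))
a=[]
for c in("scene","side","wrist"):
    m=camera_model(c);im=camera(c);uv=proj(m,[tip,ring]);print(c,uv.ravel())
    for x in tip_of("ring_middle",c)[:1]: print("  ring net",x["p"],np.array(x["position"][::-1])*[640,400])
    u,v=uv[1].astype(int);v=min(max(v,40),360)
    a.append(cv2.resize(np.clip(im[v-40:v+40,u-40:u+40]*1.8,0,255).astype(np.uint8),(266,266),interpolation=cv2.INTER_CUBIC))
save(sys.argv[1],np.hstack(a))
E
python3 g.py pics/8.png
```

```text
12.0 [0.5537 0.2399 0.2215] [ 0.419   0.6945 -1.4388] axis err deg 0.15147925790005834
turn [ 0.0035  0.1514 -0.0718]
tip rel ring (panel axes) [0.0102 0.     0.0583] tool [-0.01    0.      0.0584]
scene [381.3514 160.8697 381.7647 178.0884]
side [294.9348 113.8866 299.3858 131.9929]
  ring net 0.65 [312.  148.2]
wrist [324.6295 210.1931 324.4963 204.6752]
  ring net 0.39 [322.688 209.68 ]
```

View pics/8.png

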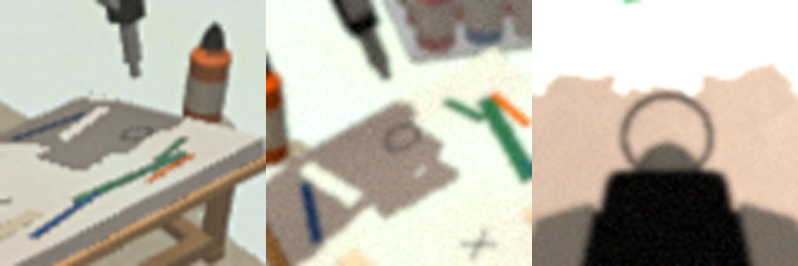

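The ring lies where the fit puts it in all three views, and the tip also matches its projection in the side view at (295,114). I'll approach along the tool axis.

Call:
step_arm(
  series=[
    [0,0,0,-0.005,0,0.015,0.9],
    [0,0,0,-0.005,0,0.015,0.9],
    [0,0,0,0,0,0.015,0.9],
    [0,0,0,0,0,0.003,0.9],
    [0,0,0,0,0,0,0.9],
  ],
)

```text
clock: 12.8
tcp_pos: [0.561, 0.2407, 0.172]
ee_rot: [-3.066, -0.197, -0.539]
ft_force: [-0.4, 0.6, -0.7]
opening: 0.0255
grasp_force: 25.0
```

```bash
python3 g.py pics/9.png
```

```text
12.8 [0.561  0.2407 0.172 ] [-0.3763  0.5594 -0.7233] axis err deg 0.10702596955910126
turn [ 0.0237  0.1044 -0.0306]
tip rel ring (panel axes) [ 0.0002 -0.0001  0.0093] tool [-0.0002 -0.0001  0.0093]
scene [381.3524 175.3171 381.7647 178.0884]
side [298.2394 129.4358 299.3858 131.9929]
wrist [325.0477 209.7546 324.8682 207.276 ]
  ring net 0.56 [323.712 209.4  ]
```

View pics/9.png

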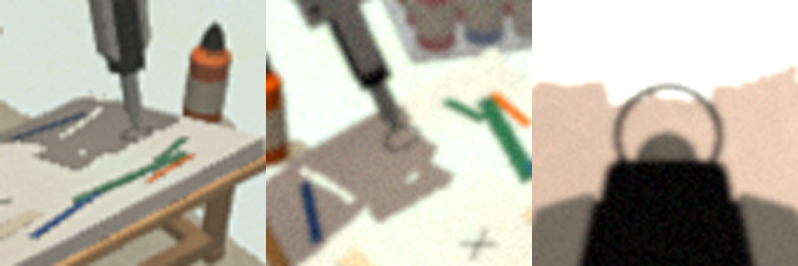

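The tip is hovering over the middle of the ring in all three crops, with the ring centre at (668,137) in the wrist crop. I'll press slowly and watch the force.

Call:
step_arm(
  series=[
    [0,0,0,0,0,0.004,0.9],
    [0,0,0,0,0,0.003,0.9],
    [0,0,0,0,0,0.002,0.9],
    [0,0,0,0,0,0.002,0.9],
    [0,0,0,0,0,0,0.9],
  ],
)

```text
clock: 13.6
tcp_pos: [0.5645, 0.2413, 0.1619]
ee_rot: [-3.066, -0.197, -0.54]
ft_force: [-1.4, -0.2, 0.7]
opening: 0.0261
grasp_force: 25.0
```

Call:
step_arm(
  series=[
    [0,0,0,0,0,0,0.9],
    [0,0,0,0,0,0,0.9],
  ],
)

```text
clock: 13.8
tcp_pos: [0.5645, 0.2413, 0.1621]
ee_rot: [-3.066, -0.197, -0.54]
ft_force: [-1.1, -1.1, 0.0]
opening: 0.0256
grasp_force: 25.0
```

Call:
step_arm(
  series=[
    [0,0,0,0,0,0.0015,0.9],
    [0,0,0,0,0,0.0015,0.9],
    [0,0,0,0,0,0.001,0.9],
    [0,0,0,0,0,0,0.9],
    [0,0,0,0,0,0,0.9],
  ],
)

```text
clock: 14.3
tcp_pos: [0.5659, 0.2415, 0.1584]
ee_rot: [-3.066, -0.197, -0.541]
ft_force: [-1.9, 0.3, 0.6]
opening: 0.0261
grasp_force: 25.0
```

Call:
step_arm(
  series=[
    [0,0,0,0,0,0,0.9],
    [0,0,0,0,0,0,0.9],
    [0,0,0,0,0,0,0.9],
    [0,0,0,0,0,0,0.9],
  ],
)

```text
clock: 14.7
tcp_pos: [0.5659, 0.2415, 0.1584]
ee_rot: [-3.066, -0.197, -0.541]
ft_force: [-1.2, 0.1, 1.9]
opening: 0.0259
grasp_force: 25.0
```

```bash
cat >> g.py <<'E'
F=[]
for i in range(6): camera("side");F.append(observe()["ft_force"])
F=np.mean(F,0);print(F,"normal",(F+[0,0,1.55])@n)
E
python3 g.py pics/10.png
```

```text
14.7 [0.5659 0.2415 0.1584] [-1.1799  0.1413  1.9374] axis err deg 0.04554488625522456
turn [ 0.0053  0.0452 -0.023 ]
tip rel ring (panel axes) [ 0.0002 -0.     -0.0052] tool [-0.0002 -0.     -0.0052]
scene [382.0433 179.6494 381.7647 178.0884]
side [300.1355 133.3589 299.3858 131.9929]
wrist [324.8236 209.4467 324.8256 211.2653]
  ring net 0.52 [325.184 213.4  ]
[-1.4788 -0.3523  1.8229] normal 3.686823878544058
```

View pics/10.png

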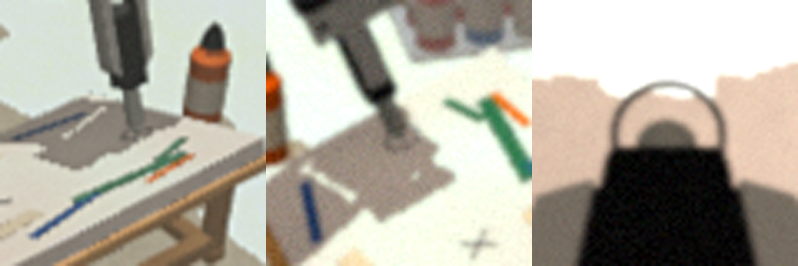

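The tip is pressed inside the ring at about 3.7 N, so roughly half-way in, and the gauge is square to the panel. I'm handing in.

```bash
python3 -c "
from station import *
print(close_job())"
```

```text
the job is handed in; nothing more can be done
None
```

I zeroed the gauge on the disc for about 1 s at roughly 3.6 N, then handed in with it gripped square to the panel and pressed inside the ring at about 3.7 N (roughly half-way in); no verdict came back, and the bottles and jar were not touched as far as I could see.

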